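# Hold the reflectance probe on the check station's sprung disc

## Task

First lift the dust cap off the sloping check station and stand it mouth-down on a free part of the counter. Then take the hand-held probe out of its stand and hold its nose inside the ring marked on the station's round disc, square to the sloping face, pressing gently so that the sprung disc sinks to about half of its 10 mm travel and never onto its stop. Finish while still holding the probe there like that, and leave the other things on the counter alone.

Things in the scene. Friction and masses are not known exactly. Their poses are not given: they have to be found in the camera images.
- station: check station, fixed: a white and grey plastic wedge, 124 (x) x 110 (y) mm, on the counter; origin at the centre of its underside, z up. Its upper face (120 mm long up the slope, 110 mm wide, centre 55 mm above the origin) slopes at 25 degrees, low edge towards its own -x, high edge (about 80 mm high) towards +x. A grey collar (56 mm outside, 48 mm inside diameter) stands 6 mm proud at the face's centre, round the disc.
- disc_face (a point): centre of the outer face of the sprung round disc (white, 44 mm diameter) in the collar; the face stands 7 mm proud of the sloping surface, 1 mm above the collar, when not pressed. z points out of the disc, square to the sloping face (25 degrees from vertical, leaning to the station's -x). The mark is a dark ring, 28 mm inside diameter, about the centre. The point moves with the disc.
- disc (a joint): how far the disc is pushed in, m: 0 free, 0.010 on its stop. Spring: about 0.6 N to start it moving, then 0.5 N per mm, so about 3 N at half travel and 5.5 N at the stop.
- cap: dust cap: a loose grey plastic cup turned mouth-down, 70 mm outside diameter, 22 mm high, wall 3 mm, about 60 g, with a round knob on top. Origin at the centre of its mouth, z out through the knob. It starts on the sloping face, over the collar with about 4 mm play all round, inclined with the slope.
- cap_knob (a point): centre of the cap's knob, half-way up it, 39 mm from the mouth along the cap's z. The knob is a plain cylinder, 18 mm diameter, 34 mm tall, from 22 to 56 mm above the mouth. With the cap standing on the counter this point is 39 mm above it.
- stand: probe stand, fixed: grey block 72 x 72 mm, 50 mm high, origin at the centre of its underside, with an upright round through hole 17 mm in diameter in the middle.
- probe_mid (a point): centre of the body of the loose hand-held probe: white square bar 26 x 26 mm (x, y), 100 mm long along z, with flat sides, about 110 g in all. It starts upright in the stand (shoulder on the stand's top, the nose down in the hole, this point 100 mm above the counter), z up, turned by any small angle about z. To free the nose raise the probe by 45 mm or more.
- probe_nose (a point): centre of the flat tip of the probe's steel nose, a cylinder 14 mm in diameter, 45 mm long, below the body; 95 mm from probe_mid along the probe's -z. z points from the tip into the probe's body, away from what is touched.
- probe: the same probe; origin at the tip of the nose, z along the probe into the body.
- jar: leave alone: small closed jar, 42 mm across, 60 mm tall, usually between the station and the stand; loose, origin at the centre of its underside
- amber: leave alone: amber bottle, 52 mm across, 110 mm tall; loose, origin at the centre of its underside
- beaker: leave alone: open clear beaker, 60 mm across, 70 mm tall, mouth up; loose, origin at the centre of its underside
- timer: leave alone: flat bench timer, 50 x 70 mm, 22 mm high; loose, origin at the centre of its underside
- bottle: leave alone: clear plastic bottle, 56 mm across, 120 mm tall; loose, origin at the centre of its underside
- slides: leave alone: closed slide box, 85 x 60 mm, 35 mm high; loose, origin at the centre of its underside
- rack: leave alone: white tube rack with capped tubes, fixed, 70 (x) x 170 (y) mm, 95 mm high, origin at the centre of its underside
There are look-alikes about, which are no part of the job. What is shaped like the probe but yellow is not meant.

How it is judged:
By the outcome, as a careful person would: the job done as asked, in the order asked, and still so for the second after the job is handed in, while the arm keeps its last pose, push and grip.
It also fails if it takes over 54 s, if anything falls off the work surface, if the arm or the gripper's body presses on something with over 40 N, if the wrist force passes 120 N, or if a joint passes its speed limit or range.

## Robot

A 6-joint arm with a two-finger parallel gripper is mounted at the origin on the work surface. World frame = base frame: x ahead of the robot, y to its left, z up, the work surface at z = 0. Lengths are in mm, angles in rad, forces in N, time in s.
With the tool pointing down it reaches from about 375 to 975 mm from the base axis. Payload 3.8 kg.
Tool frame: the origin (TCP) lies midway between the tips of the shut fingers; the grasp point (between the pads) lies 19 mm behind it (arm.pinch_z is the distance from the TCP to the grasp point, in mm); z points along the fingers, y is the line along which they close (so a half turn about z gives the same grasp; the last joint's range is limited). The gripper opens to 88 mm and grips with 3 to 60 N. Pads are 18 mm wide; open, the fingers measure 123 mm over their backs; the gripper's body (75 mm by 187 mm) begins 45 mm behind the grasp point.
Start: joints at [1.187, 0.264, 1.604, -0, 1.274, -0.037], TCP at [229.423, 634.809, 238.706] pointing down, gripper open.
Joint ranges: [-2.63, 2.63], [-0.94, 2.18], [0.31, 2.57], [-1.31, 4.45], [0, 2.66], [-2.55, 2.55]. Speed limits (rad/s): [2.57, 2.57, 3.14, 3.14, 3.14, 3.14].

## Interface

Orientations are given as a unit quaternion [w, x, y, z].
In Python, from station import readout, viewer, arm gives the robot as it stands.
- The arm moves only by the shell command python3 -m pendant 'ROWS' [FORCE]. ROWS is JSON, a list of rows, each a list of 3 entries, a list of its own where there are three numbers: the shift along the tool's x, y, z scaled (see below), then the turn, a rotation vector about the tool's x, y, z scaled (see below), then the opening, from -1 (shut) to 1 (fully open). A call has 1 to 10 rows; each row shifts and turns the commanded pose from where the row before left it, along the tool's axes as they then stand; what a row does not reach is not made up. The controller multiplies each number of a shift by 0.025 m and each number of a turn by 6 degrees. A row lasts 1/12 s, in which the tool goes at most 41.7 mm and 7.16 degrees, less where a joint would pass 70% of its speed; a pose out of reach is approached as far as the arm can. A call with a number of a shift or a turn outside -1 to 1 is refused whole. A call with a gripper value outside its range is refused whole. The fingers move at their own pace and stop on an object; FORCE is the grip in N (left out, the last holds). Time passes only in rows, so rows that do not move let the fingers close. It gives the time, the measured TCP pose, the force, the opening and the grip force at its end, in the units of the state.
- readout.get_obs(): the state, without advancing time (a new reading comes with each control period).
- viewer.get_image(name): name is "scene" or "side" or "wrist"; returns a dict with "color" (480x640x3 uint8, red, green, blue), "K" (3x3 intrinsics, pixels), "cam_to_world" (4x4, takes a point from camera to world coordinates). Camera axes: x right, y down, z forward; pixel columns grow to the right and rows downward; lengths in mm; the calibration is good to about 2 mm. The wrist camera is an equidistant fisheye: a pixel r from the principal point sees the ray r / f radians off the axis. A picture is of the moment at which its call begins. There is no depth.
- arm.finish_job(): hands the job in; it is judged then, once.
The state is a dict: "time": time; "joints": joint angles; "joint_velocities": joint speeds; "joint_efforts": joint torques, N m; "ee_pos": TCP position; "tcp_rot": TCP orientation; "ft_force": force on the tool from outside, world axes, zero at the start; "torque": the same for the moment, N m; "finger_gap": finger opening in mm; "grasp_force": force on a finger pad.
Only numpy, scipy, OpenCV 4.12 (cv2) and the standard library are available. Lean on these libraries where they do the work, as an engineer would, in place of code of your own. Each camera call takes 0.05 s, during which the arm holds its last target. There are 200 camera calls.

## Working session

There is one attempt and no reset: what is moved stays moved. The work goes in short steps, Python scripts to look and compute and a shell command to move; the robot and the scene stay as the last step left them, time stands still between calls to the robot, and variables do not carry over. Pictures are saved under pics/ and viewed, at most 11 in all, crops included, and the job is handed in when it is done.

```bash
mkdir -p pics; ls
python3 - <<'E'
from station import readout, viewer, arm
import cv2, numpy as np, json
np.set_printoptions(precision=4,suppress=True)
o=readout.get_obs(); print(o)
for n in ["scene","side","wrist"]:
    d=viewer.get_image(n); cv2.imwrite(f"pics/{n}0.png",d["color"][:,:,::-1]); print(n,d["K"],d["cam_to_world"])
    np.savez(f"pics/{n}0.npz",**d)
E
```

```text
pics
{'time': 0.0, 'joints': array([ 1.1871,  0.2647,  1.6053, -0.    ,  1.2737, -0.0369]), 'joint_velocities': array([ 0.0003,  0.0001,  0.0005,  0.0001, -0.0009,  0.0017]), 'joint_efforts': array([  0.0009, -50.209 , -35.6894,   0.0728,   0.029 ,  -0.0001]), 'ee_pos': array([229.1631, 634.166 , 237.4114]), 'tcp_rot': array([-0.0002,  0.1725,  0.985 , -0.0011]), 'ft_force': array([ 0.0834, -0.2335, -0.8026]), 'torque': array([-0.0077, -0.0335, -0.0049]), 'grasp_force': 0.0, 'finger_gap': 88.2594344973245}
scene [[439.5905   0.     316.7383]
 [  0.     439.5905 235.4507]
 [  0.       0.       1.    ]] [[   0.8123    0.325    -0.4842 1060.0909]
 [   0.5831   -0.4363    0.6853 -644.4457]
 [   0.0114   -0.839    -0.544   626.5482]
 [   0.        0.        0.        1.    ]]
side [[434.5412   0.     326.4467]
 [  0.     434.5412 243.4067]
 [  0.       0.       1.    ]] [[   0.7052   -0.4941    0.5085   20.1741]
 [  -0.709    -0.4962    0.5011 -562.5934]
 [   0.0047   -0.7139   -0.7002  885.7043]
 [   0.        0.        0.        1.    ]]
wrist [[371.6483   0.     315.7795]
 [  0.     371.6483 238.4578]
 [  0.       0.       1.    ]] [[  0.3395   0.9035   0.2616 160.4024]
 [  0.9406  -0.3257  -0.0958 658.8499]
 [ -0.0014   0.2786  -0.9604 383.666 ]
 [  0.       0.       0.       1.    ]]
```

View pics/scene0.png

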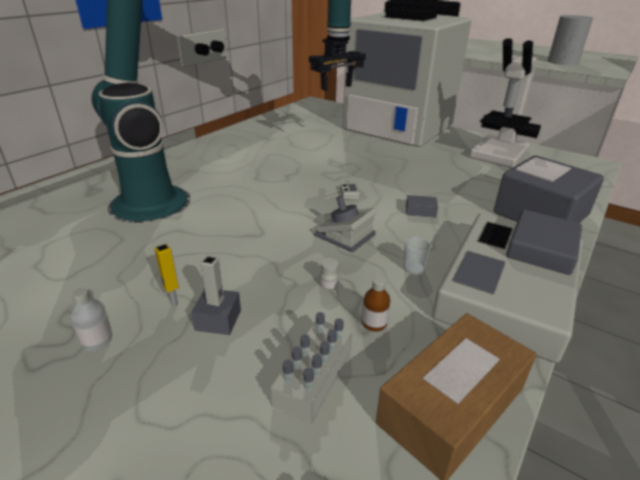

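View pics/side0.png

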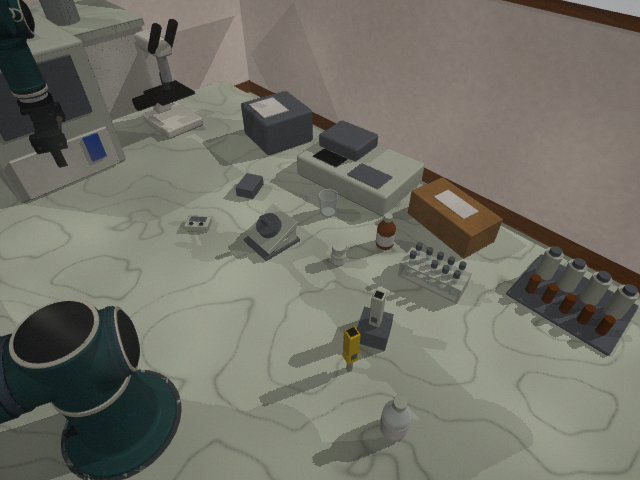

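View pics/wrist0.png

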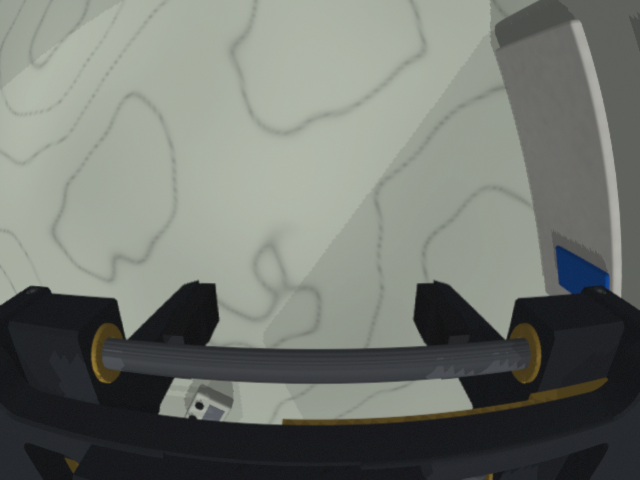

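The scene view shows the station with the cap near (345,225), the stand and white probe at (215,290), and the yellow look-alike at (167,270). In the side view they are at (270,230), (377,315) and (351,345). The jar is at (329,275) in scene and (338,254) in side. I'll enlarge these for pixel picking.

Run:
```python
import cv2, numpy as np
def crop(n,x,y,w,h,s): 
    c=cv2.imread(f"pics/{n}0.png")[y:y+h,x:x+w]; c=cv2.resize(c,None,fx=s,fy=s,interpolation=cv2.INTER_CUBIC)
    for i in range(0,w,10): cv2.putText(c,str(x+i),(i*s,8),0,.28,(0,0,255)); cv2.line(c,(i*s,10),(i*s,14),(0,0,255))
    for i in range(0,h,10): cv2.putText(c,str(y+i),(0,i*s+4),0,.28,(0,0,255))
    return c
a=crop("scene",300,170,100,75,4);b=crop("side",230,195,100,75,4)
c=crop("scene",170,245,100,75,4) ;e=crop("scene",170,245,100,75,4)
d=crop("side",335,280,100,75,4)
cv2.imwrite("pics/crops.png",np.vstack([np.hstack([a,b]),np.hstack([c,d])]))
```

```text
(no output)
```

View pics/crops.png

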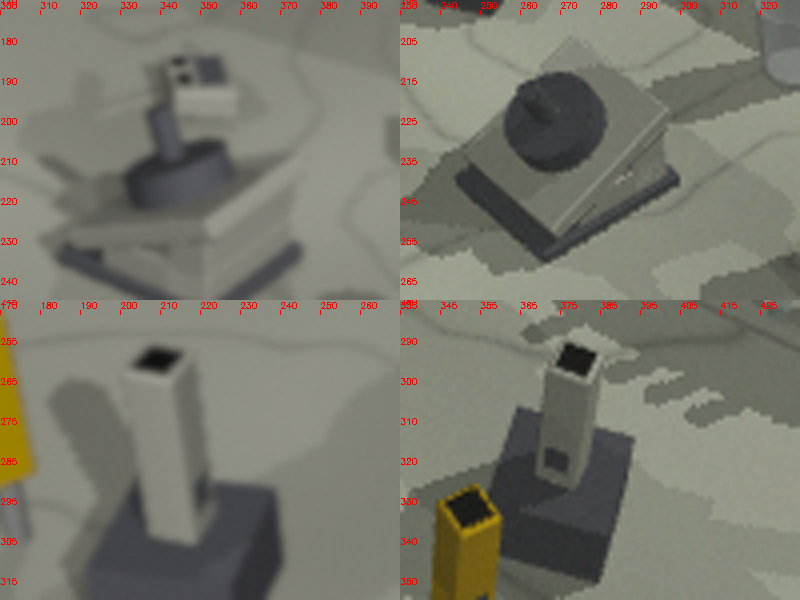

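Crops show (full-image pixels): the knob axis in scene runs (343,207)→(339,197), and in side it is around (265,221). Probe top corners are scene (200,262),(211,266),(218,258) and side (377,290),(386,293),(382,301),(373,299). I also picked station corners in both views, and I'll fit the poses from all of these.

```bash
cat > h.py <<'E'
import numpy as np, cv2
from scipy.optimize import least_squares
from scipy.spatial.transform import Rotation as R
def cam(n): return dict(np.load(f"pics/{n}.npz"))
def proj(d,P):
    T=np.linalg.inv(d["cam_to_world"]); p=np.atleast_2d(P)@T[:3,:3].T+T[:3,3]; K=d["K"]
    return p[:,:2]/p[:,2:]*K[0,0]+K[:2,2]
def tri(obs,x0=(600,0,80)):
    r=least_squares(lambda P:np.concatenate([(proj(d,P)[0]-u) for d,u in obs]),x0); return r.x,abs(r.fun).max()
def fit(obs,x0,zfree=True):  # obs: (cam, model pt, pixel); pose x,y,z,yaw
    def f(q):
        M=R.from_euler('z',q[3]).as_matrix()
        return np.concatenate([(proj(d,M@np.array(p)+q[:3])[0]-u) for d,p,u in obs])
    return least_squares(f,x0,x_scale=[1,1,1,.01],loss='soft_l1')
E
python3 - <<'E'
from h import *
np.set_printoptions(precision=2,suppress=True)
s,d=cam("scene0"),cam("side0")
print("knob mid",tri([(s,(341,202.5)),(d,(265.5,221.5))]), "cap rim c")
print("probe top c",tri([(s,(209.8,260.5)),(d,(379.5,295.7))]))
st=[(s,(54.4,-55,80.4),(351,225)),(s,(54.4,55,80.4),(374.5,209.5)),(s,(-62,-55,0),(315,234.5)),(s,(62,55,0),(375,232.5)),
(d,(-62,55,0),(244.5,240)),(d,(-62,-55,0),(266.25,260)),(d,(62,-55,0),(299.5,240)),(d,(54.4,-55,80.4),(297,222)),(d,(54.4,55,80.4),(272.5,204.5)),(d,(-54.4,-55,29.6),(267,252.5))]
for y in (0,.5,-.5):
    r=fit(st,[550,100,0,y]); print("station",r.x,r.cost,r.fun.reshape(-1,2).round(1).tolist())
q=r.x
from itertools import product
sq=np.array([[-1,-1],[1,-1],[1,1],[-1,1]])
def sqfit(h,z,so,do,name):
    best=[]
    for k,m in product(range(4),range(4)):
        # scene order left,near,right,(back): ccw in world? both views from above => same orientation
        ob=[(s,(*h*sq[(i)%4],z),u) for i,u in so]+[(d,(*h*sq[(i+k)%4],z),u) for i,u in do]
        for y0 in (m*np.pi/2,m*np.pi/2+.7):
            r=fit(ob,[500,-200,0,y0]); best.append((r.cost,k,r.x,abs(r.fun).max()))
    print(name,min(best,key=lambda b:b[0]))
sqfit(13,150,[(0,(200.5,262.5)),(1,(211.3,266.3)),(2,(218.3,258))],[(3,(376.75,290)),(2,(386.25,293.25)),(1,(382.5,301.25)),(0,(372.75,298.75))],"probe")
sqfit(36,50,[(0,(192.5,312)),(1,(230,314)),(2,(238.75,292.5))],[(3,(364.5,306.75)),(2,(393.5,314.5))],"stand")
for n,a,b in [("jar",(329,262),(338,244)),("timer",(348,190),(197,221)),("amber",(377,288),(387,220)),("yellow",(165,248),(351,332)),("rack",(320,330),(435,270)),("slides?",(422,205),(250,185)),("beaker",(415,242),(328,195))]: print(n,tri([(s,a),(d,b)]))
E
```

```text
knob mid (array([542.57, 190.34,  89.29]), np.float64(0.9583325643017133)) cap rim c
probe top c (array([ 524.69, -226.94,  146.28]), np.float64(0.6405860457315384))
station [558.2  192.69  -1.1   -0.05] 9.114280386983975 [[0.1, -1.0], [1.4, -2.8], [-1.9, 0.8], [0.8, 1.7], [-1.1, 0.9], [-0.4, 1.3], [0.6, 0.8], [-0.1, -0.6], [0.5, -1.8], [0.1, 0.1]]
station [558.2  192.69  -1.1   -0.05] 9.114280387041113 [[0.1, -1.0], [1.4, -2.8], [-1.9, 0.8], [0.8, 1.7], [-1.1, 0.9], [-0.4, 1.3], [0.6, 0.8], [-0.1, -0.6], [0.5, -1.8], [0.1, 0.1]]
station [558.2  192.69  -1.1   -0.05] 9.114280386964062 [[0.1, -1.0], [1.4, -2.8], [-1.9, 0.8], [0.8, 1.7], [-1.1, 0.9], [-0.4, 1.3], [0.6, 0.8], [-0.1, -0.6], [0.5, -1.8], [0.1, 0.1]]
probe (np.float64(3.8456727621896043), 3, array([ 523.79, -227.97,   -3.19,    6.62]), np.float64(1.805381134992814))
stand (np.float64(4.241851280800918), 3, array([ 525.6 , -225.78,   -3.44,    0.5 ]), np.float64(2.4267245422342967))
jar (array([638.4 ,   1.54,  60.09]), np.float64(0.887398775568613))
timer (array([441.53, 397.58,  15.26]), np.float64(1.3504401264946182))
amber (array([781.1 , -48.  ,  89.96]), np.float64(0.5433135845925676))
yellow (array([ 416.11, -243.38,  138.64]), np.float64(0.49998200098639245))
rack (array([ 752.68, -211.54,   79.39]), np.float64(11.175572868228642))
slides? (array([667.08, 431.28,  18.23]), np.float64(0.21646207120227245))
beaker (array([762.35, 163.93,  72.64]), np.float64(0.250431319168797))
```

Station is at about (558,193), yaw −0.05, and the triangulated knob at (543,190,89) agrees with it. The probe is at about (524.5,−227), yaw 0.34. Next: a move planner, then to a tilted pose above the knob.

```bash
cat >> h.py <<'E'
def Rt(z,yaz):  # tool rot from tool z and desired azimuth of tool y
    z=np.array(z,float);z/=np.linalg.norm(z); y=np.array([np.cos(yaz),np.sin(yaz),0]); y-=z*(y@z); y/=np.linalg.norm(y)
    return np.column_stack([np.cross(y,z),y,z])
def state():
    from station import readout
    o=readout.get_obs(); q=o["tcp_rot"]; return o,R.from_quat([*q[1:],q[0]]).as_matrix(),o["ee_pos"]
def plan(P,M):
    o,M0,p=state(); rv=R.from_matrix(M0.T@M).as_rotvec(degrees=True)/6; sh0=M0.T@(np.array(P)-p)/25; sh=M.T@(np.array(P)-p)/25
    print("turn units",rv.round(3),"n",np.ceil(abs(rv).max()),"| shift units after turn",sh.round(3),"| before turn",sh0.round(3))
N=lambda yaw:np.array([-np.sin(np.radians(25))*np.cos(yaw),-np.sin(np.radians(25))*np.sin(yaw),np.cos(np.radians(25))])
E
python3 - <<'E'
from h import *
n=N(-.05); plan(np.array([558,192.5,54])+90*n,Rt(-n,1.52))
E
```

```text
turn units [-0.636 -4.139 -2.779] n 5.0 | shift units after turn [ -9.612 -16.986   8.984] | before turn [-16.92  -12.588   4.106]
```

```bash
python3 -m pendant '[[[-1,-0.74,0],[0,0,0],1],[[-1,-0.74,0],[0,0,0],1],[[-1,-0.74,0],[0,0,0],1],[[-1,-0.74,0],[0,0,0],1],[[-1,-0.74,0],[0,0,0],1],[[-1,-0.74,0],[0,0,0],1],[[-1,-0.74,0],[0,0,0],1],[[-1,-0.74,0],[0,0,0],1],[[-1,-0.74,0],[0,0,0],1]]' 30
python3 -m pendant '[[[-1,-0.74,0.2],[0,0,0],1],[[-1,-0.74,0.2],[0,0,0],1],[[-1,-0.74,0.2],[0,0,0],1],[[-1,-0.74,0.2],[0,0,0],1],[[-1,-0.74,0.2],[0,0,0],1],[[-1,-0.74,0.2],[0,0,0],1],[[-1,-0.74,0.2],[0,0,0],1],[[-0.9,-0.7,0.2],[0,0,0],1]]'
python3 -m pendant '[[[0,0,0],[-0.127,-0.828,-0.556],1],[[0,0,0],[-0.127,-0.828,-0.556],1],[[0,0,0],[-0.127,-0.828,-0.556],1],[[0,0,0],[-0.127,-0.828,-0.556],1],[[0,0,0],[-0.127,-0.828,-0.556],1],[[0,0,0],[0,0,0],1],[[0,0,0],[0,0,0],1]]'
python3 - <<'E'
from h import *
from station import viewer
o,_,_=state(); print(o["joints"],o["ee_pos"],o["time"])
n=N(-.05); plan(np.array([558,192.5,54])+90*n,Rt(-n,1.52))
d=viewer.get_image("wrist"); cv2.imwrite("pics/wrist1.png",d["color"][:,:,::-1]); np.savez("pics/wrist1.npz",**d)
E
```

```text
time: 0.9
ee_pos: [384.8, 400.3, 238.4]
tcp_rot: [-0.0, 0.172, 0.985, -0.0]
ft_force: [-0.1, -1.1, -0.1]
finger_gap: 88.1
grasp_force: 0.0
time: 1.57
ee_pos: [520.9, 194.7, 198.3]
tcp_rot: [-0.0, 0.173, 0.985, -0.0]
ft_force: [0.2, 0.5, -0.1]
finger_gap: 88.4
grasp_force: 0.0
time: 2.15
ee_pos: [518.5, 196.1, 197.7]
tcp_rot: [0.215, 0.025, 0.976, -0.005]
ft_force: [-0.7, 0.5, 0.0]
finger_gap: 88.0
grasp_force: 0.0
[ 0.43707854 -0.15959066  2.18693227 -0.29270923  0.7468884  -0.90379613] [518.50476107 196.11346155 197.68328599] 2.15
turn units [ 0.008 -0.023 -0.007] n 1.0 | shift units after turn [ 0.992 -0.066  2.279] | before turn [ 0.987 -0.069  2.281]
```

View pics/wrist1.png

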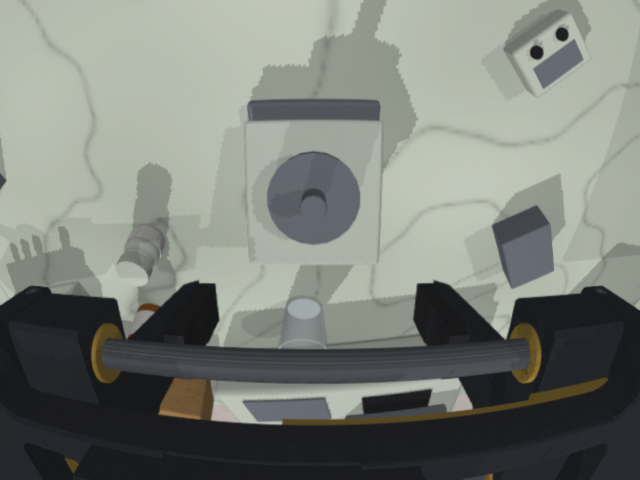

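Wrist view: face corners at (246,122), (382,122), (381,263) and (250,263); cap top circle centred at (313.5,198), knob top at (313.5,207). Refining the station pose from these.

```bash
cat >> h.py <<'E'
def projf(d,P):
    T=np.linalg.inv(d["cam_to_world"]); p=np.atleast_2d(P)@T[:3,:3].T+T[:3,3]; K=d["K"]
    r=np.linalg.norm(p[:,:2],axis=1,keepdims=True); return p[:,:2]/r*np.arctan2(r,p[:,2:])*K[0,0]+K[:2,2]
E
python3 - <<'E'
from h import *
np.set_printoptions(precision=3,suppress=True)
w=cam("wrist1"); n0=N(0)
m=np.array([[-54.4,-55,29.6],[-54.4,55,29.6],[54.4,55,80.4],[54.4,-55,80.4],np.array([0,0,55])+22*n0,np.array([0,0,55])+56*n0])
u=np.array([[246,122],[382,122],[381,263],[249,263],[313.5,198],[313.5,207]])
def f(q):
    M=R.from_euler('z',q[3]).as_matrix(); e=(projf(w,m[:]@M.T+q[:3])-u); return e.ravel()
for idx in (0,):
    r=least_squares(f,[558,192,0,-.05],x_scale=[1,1,1,.01],loss='soft_l1'); print(r.x,r.fun.reshape(-1,2).round(1).tolist())
q=r.x; c=q[:3]+[0,0,55]; n=N(q[3]); print(c,n)
plan(c+60*n,Rt(-n,q[3]+np.pi/2)); plan(c+26*n,Rt(-n,q[3]+np.pi/2))
E
```

```text
[561.641 192.611  -6.889  -0.052] [[-0.5, -0.5], [0.2, -0.5], [-3.8, -0.0], [1.5, -0.0], [0.2, 0.5], [0.1, 0.2]]
[561.641 192.611  48.111] [-0.422  0.022  0.906]
turn units [ 0.024 -0.008 -0.002] n 1.0 | shift units after turn [ 1.035 -0.068  3.772] | before turn [ 1.032 -0.078  3.773]
turn units [ 0.024 -0.008 -0.002] n 1.0 | shift units after turn [ 1.035 -0.068  5.132] | before turn [ 1.031 -0.081  5.133]
```

```bash
python3 -m pendant '[[[0.51,-0.04,0],[0.01,0,0],1],[[0.51,-0.04,0],[0.01,0,0],1],[[0,0,0.9],[0,0,0],0.4],[[0,0,0.9],[0,0,0],0.2],[[0,0,0.9],[0,0,0],0],[[0,0,0.8],[0,0,0],-0.1],[[0,0,0.6],[0,0,0],-0.1],[[0,0,0.6],[0,0,0],-0.1],[[0,0,0],[0,0,0],-0.1]]' 20
python3 - <<'E'
from h import *
from station import viewer
n=N(-.052); plan(np.array([558.5,192.6,55])+27*n,Rt(-n,1.519)); o,_,p=state(); print(o["ft_force"],(p-[558.5,192.6,55])@n)
a=[]
for k,b in (("wrist",(200,100,240,300)),("side",(220,180,90,90))):
    d=viewer.get_image(k); np.savez(f"pics/{k}2.npz",**d); x,y,w,h=b; a.append(cv2.resize(d["color"][y:y+h,x:x+w,::-1],(400,500 if k=="wrist" else 400)))
a[1]=cv2.copyMakeBorder(a[1],0,100,0,0,cv2.BORDER_CONSTANT); cv2.imwrite("pics/c2.png",np.hstack(a))
E
```

```text
time: 2.95
ee_pos: [545.1, 191.9, 77.9]
tcp_rot: [0.214, 0.026, 0.977, -0.007]
ft_force: [-0.4, -0.1, 0.3]
finger_gap: 43.2
grasp_force: 0.0
turn units [-0.026 -0.048  0.   ] n 1.0 | shift units after turn [-0.098  0.054 -0.025] | before turn [-0.098  0.054 -0.026]
[-0.43978978 -0.13541085  0.28079714] 26.36437833675622
```

View pics/c2.png

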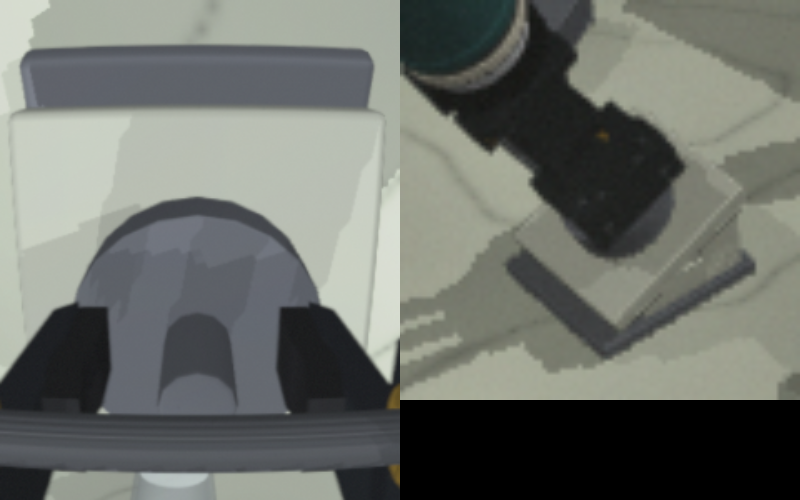

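The knob sits midway between the fingers, which are clear of the cap top. Closing, then lifting along the knob axis.

```bash
python3 -m pendant '[[[0,0,0],[0,0,0],-1],[[0,0,0],[0,0,0],-1],[[0,0,0],[0,0,0],-1],[[0,0,0],[0,0,0],-1],[[0,0,0],[0,0,0],-1],[[0,0,-0.2],[0,0,0],-1],[[0,0,-0.4],[0,0,0],-1],[[0,0,-0.8],[0,0,0],-1],[[0,0,-0.8],[0,0,0],-1],[[0,0,-0.8],[0,0,0],-1]]' 20
python3 - <<'E'
from h import *
plan([470,0,120],Rt([0,0,-1],1.519)); print(state()[0]["joints"])
E
```

```text
time: 3.88
ee_pos: [514.0, 194.5, 150.2]
tcp_rot: [0.216, 0.025, 0.976, -0.006]
ft_force: [1.3, -0.4, -0.3]
finger_gap: 17.2
grasp_force: 20.0
turn units [-2.000e-03  4.164e+00  4.000e-03] n 5.0 | shift units after turn [ 1.354 -7.859  1.208] | before turn [ 1.741 -7.858  0.524]
[ 0.44006458 -0.11317826  2.24388169 -0.33666962  0.6487781  -0.84713517]
```

```bash
python3 -m pendant '[[[0,0,0],[0,0.833,0],-1],[[0,0,0],[0,0.833,0],-1],[[0,0,0],[0,0.833,0],-1],[[0,0,0],[0,0.833,0],-1],[[0,0,0],[0,0.833,0],-1],[[0.17,-0.98,0],[0,0,0],-1],[[0.17,-0.98,0],[0,0,0],-1],[[0.17,-0.98,0],[0,0,0],-1],[[0.17,-0.98,0],[0,0,0],-1],[[0.17,-0.98,0],[0,0,0],-1]]'
python3 -m pendant '[[[0.17,-0.98,0.4],[0,0,0],-1],[[0.17,-0.98,0.8],[0,0,0],-1],[[0.17,-0.98,0.8],[0,0,0],-1],[[0,0,0.6],[0,0,0],-1],[[0,0,0.3],[0,0,0],-1],[[0,0,0.1],[0,0,0],-1],[[0,0,0],[0,0,0],-1],[[0,0,0],[0,0,0],-1]]'
python3 - <<'E'
from h import *
from station import viewer
o,_,p=state(); print(o["ft_force"],p,o["finger_gap"]); plan([470,0,28],Rt([0,0,-1],1.519))
d=viewer.get_image("side"); np.savez("pics/side3.npz",**d); e=viewer.get_image("scene"); np.savez("pics/scene3.npz",**e)
q=proj(d,[470,0,20])[0].astype(int); r=proj(e,[470,0,20])[0].astype(int); print(q,r)
f=lambda i,q:cv2.resize(i[max(q[1]-60,0):q[1]+60,q[0]-60:q[0]+60,::-1],(400,400))
cv2.imwrite("pics/c3.png",np.hstack([f(d["color"],q),f(e["color"],r)]))
E
```

```text
time: 4.72
ee_pos: [486.8, 72.6, 149.9]
tcp_rot: [0.0, 0.025, 1.0, 0.0]
ft_force: [0.6, 0.8, -0.7]
finger_gap: 17.3
grasp_force: 20.0
time: 5.38
ee_pos: [471.9, 1.2, 75.3]
tcp_rot: [0.001, 0.025, 1.0, 0.0]
ft_force: [-0.5, -0.4, -0.1]
finger_gap: 17.5
grasp_force: 20.0
[-0.51469741 -0.41921417 -0.13189461] [471.89454814   1.22576627  75.33144759] 17.465799528873266
turn units [0.001 0.022 0.015] n 1.0 | shift units after turn [ 0.073 -0.053  1.893] | before turn [ 0.078 -0.053  1.893]
[293 288] [270 250]
```

View pics/c3.png

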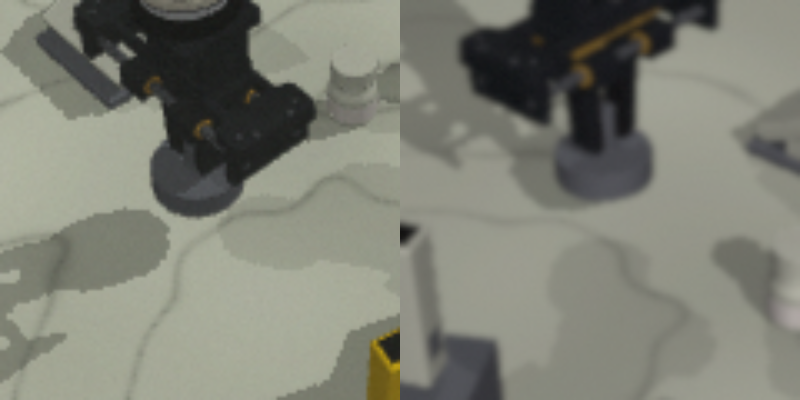

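The cap is held upright over clear counter. Lowering it until contact.

```bash
python3 -m pendant '[[[0,0,0.8],[0,0,0],-1],[[0,0,0.7],[0,0,0],-1],[[0,0,0.2],[0,0,0],-1],[[0,0,0.08],[0,0,0],-1],[[0,0,0.08],[0,0,0],-1],[[0,0,0],[0,0,0],-1],[[0,0,0],[0,0,0],-1]]'
python3 -m pendant '[[[0,0,0.05],[0,0,0],-1],[[0,0,0.05],[0,0,0],-1],[[0,0,0],[0,0,0],-1]]'
python3 -m pendant '[[[0,0,0.04],[0,0,0],-1],[[0,0,0],[0,0,0],-1],[[0,0,0],[0,0,0],-1]]'
```

```text
time: 6.07
ee_pos: [470.0, 1.1, 29.7]
tcp_rot: [-0.001, 0.025, 1.0, 0.0]
ft_force: [-9.8, 1.2, 12.4]
finger_gap: 17.1
grasp_force: 20.0
time: 6.32
ee_pos: [470.8, 1.1, 28.9]
tcp_rot: [-0.001, 0.025, 1.0, 0.0]
ft_force: [-12.8, 1.6, 25.4]
finger_gap: 17.4
grasp_force: 20.0
time: 6.57
ee_pos: [471.4, 1.0, 28.4]
tcp_rot: [-0.0, 0.025, 1.0, 0.0]
ft_force: [-11.9, 0.9, 27.8]
finger_gap: 17.2
grasp_force: 20.0
```

```bash
python3 -m pendant '[[[0,0,-0.12],[0,0,0],-1],[[0,0,0],[0,0,0],-1],[[0,0,0],[0,0,0],-0.4],[[0,0,0],[0,0,0],0],[[0,0,0],[0,0,0],0.2],[[0,0,0],[0,0,0],0.3],[[0,0,-0.5],[0,0,0],0.3],[[0,0,-1],[0,0,0],0.3],[[0,0,-1],[0,0,0],0.3],[[0,0,-1],[0,0,0],1]]'
python3 -m pendant '[[[0,0,-1],[0,0,0],1],[[0,0,-1],[0,0,0],1],[[0,0,-1],[0,0,0],1],[[0,0,-0.6],[0,0,0],1]]'
python3 - <<'E'
from h import *
print(state()[0]["joints"])
for a in (1.908,-1.234): plan([524.5,-227,230],Rt([0,0,-1],a))
E
```

```text
time: 7.4
ee_pos: [470.2, 0.6, 115.1]
tcp_rot: [-0.001, 0.026, 1.0, -0.0]
ft_force: [0.2, 0.6, 0.1]
finger_gap: 61.6
grasp_force: 0.0
time: 7.73
ee_pos: [472.0, 0.6, 207.6]
tcp_rot: [0.002, 0.026, 1.0, -0.0]
ft_force: [0.5, -0.6, -0.0]
finger_gap: 87.8
grasp_force: 0.0
[-5.15110206e-02 -1.06864800e-01  2.06089138e+00 -1.22701066e-04
  1.18356434e+00 -1.57074793e+00]
turn units [-0.008  0.038 -3.712] n 4.0 | shift units after turn [ 1.03  -9.284 -0.896] | before turn [-2.569 -8.982 -0.885]
turn units [5.2000e-02 1.2000e-02 2.6292e+01] n 27.0 | shift units after turn [-1.026  9.285 -0.896] | before turn [-2.569 -8.982 -0.885]
```

```bash
python3 -m pendant '[[[-0.285,-1,-0.1],[0,0,0],1],[[-0.285,-1,-0.1],[0,0,0],1],[[-0.285,-1,-0.1],[0,0,0],1],[[-0.285,-1,-0.1],[0,0,0],1],[[-0.285,-1,-0.1],[0,0,0],1],[[-0.285,-1,-0.1],[0,0,0],1],[[-0.285,-1,-0.1],[0,0,0],1],[[-0.285,-1,-0.1],[0,0,0],1],[[-0.285,-1,-0.1],[0,0,0],1]]'
python3 -m pendant '[[[0,0,0],[0,0,-0.93],1],[[0,0,0],[0,0,-0.93],1],[[0,0,0],[0,0,-0.93],1],[[0,0,0],[0,0,-0.93],1],[[0,0,0],[0,0,0],1],[[0,0,0],[0,0,0],1]]'
python3 - <<'E'
from h import *
from station import viewer
o,_,_=state(); print(o["joints"],o["ee_pos"])
d=viewer.get_image("wrist"); np.savez("pics/wrist4.npz",**d)
np.set_printoptions(precision=1,suppress=True)
y0=.337; M=R.from_euler('z',y0).as_matrix(); print(projf(d,[[524.5,-227,150]]), projf(d,np.array([[-13,-13,0],[13,-13,0],[13,13,0],[-13,13,0]])@M.T+[524.5,-227,150]))
cv2.imwrite("pics/wrist4.png",d["color"][:,:,::-1])
E
```

```text
time: 8.48
ee_pos: [523.3, -228.6, 227.0]
tcp_rot: [0.0, 0.026, 1.0, 0.0]
ft_force: [0.4, 0.5, 0.0]
finger_gap: 87.8
grasp_force: 0.0
time: 8.98
ee_pos: [523.2, -227.3, 227.0]
tcp_rot: [0.0, -0.167, 0.986, 0.0]
ft_force: [0.5, -0.0, -0.3]
finger_gap: 88.3
grasp_force: 0.0
[-4.53705061e-01  7.50837741e-02  1.84508395e+00  3.12428642e-04
  1.22149590e+00 -2.35990404e+00] [ 523.19862915 -227.31502314  226.95368789]
[[314.7 253. ]] [[293.8 233.2]
 [294.5 272.1]
 [334.9 272.1]
 [335.5 233.2]]
```

View pics/wrist4.png

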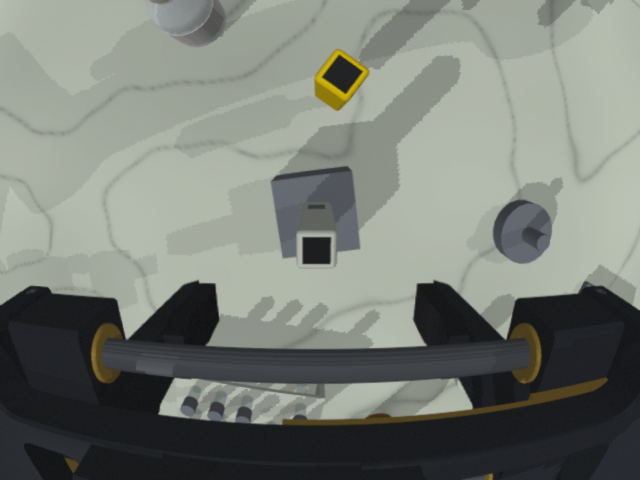

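Wrist view: the white probe top is at about (316.5,250.5) and square with the fingers. The cap stands upright at (522,232), and the yellow look-alike is well clear at (341,75). Solving for the offset.

Run:
```python
from h import *
d=cam("wrist4"); r=least_squares(lambda q:projf(d,[*q,150])[0]-[316.5,250.5],[524,-227]); print(r.x)
plan([*r.x,93],Rt([0,0,-1],1.908))
```

```text
[ 522.53990408 -226.45898191]
turn units [ 0.001  0.003 -0.017] n 1.0 | shift units after turn [0.015 0.04  5.363] | before turn [0.017 0.039 5.363]
```

```bash
python3 -m pendant '[[[0,0.04,0.8],[0,0,0],1],[[0,0,0.9],[0,0,0],0.6],[[0,0,0.9],[0,0,0],0.3],[[0,0,0.9],[0,0,0],0.1],[[0,0,0.8],[0,0,0],0.1],[[0,0,0.6],[0,0,0],0.1],[[0,0,0.46],[0,0,0],0.1],[[0,0,0],[0,0,0],0.1]]'
python3 -m pendant '[[[0,0,0],[0,0,0],-1],[[0,0,0],[0,0,0],-1],[[0,0,0],[0,0,0],-1],[[0,0,0],[0,0,0],-1],[[0,0,0],[0,0,0],-1],[[0,0,0],[0,0,0],-1]]' 35
python3 -m pendant '[[[0,0,-0.2],[0,0,0],-1],[[0,0,-0.5],[0,0,0],-1],[[0,0,-0.8],[0,0,0],-1],[[0,0,-0.9],[0,0,0],-1],[[0,0,-0.9],[0,0,0],-1],[[0,0,-0.9],[0,0,0],-1],[[0,0,-0.9],[0,0,0],-1],[[0,0,-0.9],[0,0,0],-1],[[0,0,-0.5],[0,0,0],-1]]'
```

```text
time: 9.7
ee_pos: [521.2, -225.4, 90.5]
tcp_rot: [-0.002, -0.168, 0.986, 0.001]
ft_force: [0.2, 0.9, -0.3]
finger_gap: 48.2
grasp_force: 0.0
time: 10.2
ee_pos: [524.2, -226.9, 95.0]
tcp_rot: [0.002, -0.168, 0.986, -0.001]
ft_force: [0.2, -0.3, 4.8]
finger_gap: 25.7
grasp_force: 35.0
time: 10.95
ee_pos: [523.6, -226.7, 259.7]
tcp_rot: [0.002, -0.168, 0.986, -0.001]
ft_force: [0.4, 0.5, 0.3]
finger_gap: 26.2
grasp_force: 35.0
```

Run:
```python
from h import *
n=N(-.052); plan(np.array([558.5,192.6,55])+150*n,Rt(-n,1.6)); print(state()[0]["joints"])
```

```text
turn units [ 0.939 -4.038  2.978] n 5.0 | shift units after turn [ 1.742 16.997  1.643] | before turn [-4.527 16.332  2.718]
[-4.52384303e-01  5.15835823e-02  1.80897655e+00  1.83750964e-04
  1.27681318e+00 -2.36136231e+00]
```

```bash
python3 -m pendant '[[[-0.266,0.96,0],[0,0,0],-1],[[-0.266,0.96,0],[0,0,0],-1],[[-0.266,0.96,0],[0,0,0],-1],[[-0.266,0.96,0],[0,0,0],-1],[[-0.266,0.96,0],[0,0,0],-1],[[-0.266,0.96,0],[0,0,0],-1],[[-0.266,0.96,0],[0,0,0],-1],[[-0.266,0.96,0],[0,0,0],-1],[[-0.266,0.96,0],[0,0,0],-1]]'
python3 -m pendant '[[[-0.266,0.96,0],[0,0,0],-1],[[-0.266,0.96,0],[0,0,0],-1],[[-0.266,0.96,0],[0,0,0],-1],[[-0.266,0.96,0],[0,0,0],-1],[[-0.266,0.96,0],[0,0,0],-1],[[-0.266,0.96,0],[0,0,0],-1],[[-0.266,0.96,0],[0,0,0],-1],[[-0.266,0.96,0],[0,0,0],-1]]'
python3 -m pendant '[[[0,0,0],[0.188,-0.808,0.596],-1],[[0,0,0],[0.188,-0.808,0.596],-1],[[0,0,0],[0.188,-0.808,0.596],-1],[[0,0,0],[0.188,-0.808,0.596],-1],[[0,0,0],[0.188,-0.808,0.596],-1],[[0,0,0],[0,0,0],-1],[[0,0,0],[0,0,0],-1]]'
python3 - <<'E'
from h import *
from station import viewer
n=N(-.052); c=np.array([558.5,192.6,55]); plan(c+125*n,Rt(-n,1.6)); print(state()[0]["joints"])
d=viewer.get_image("wrist"); np.savez("pics/wrist5.npz",**d); cv2.imwrite("pics/wrist5.png",d["color"][:,:,::-1]); print(projf(d,[c,c+7*n]))
_,M,p=state(); print("nose",projf(d,p+89*M[:,2]))
E
```

```text
time: 11.7
ee_pos: [506.9, -1.6, 255.8]
tcp_rot: [-0.0, -0.168, 0.986, -0.0]
ft_force: [1.5, -0.3, -1.1]
finger_gap: 25.8
grasp_force: 35.0
time: 12.37
ee_pos: [493.4, 197.0, 255.8]
tcp_rot: [-0.0, -0.168, 0.986, -0.0]
ft_force: [0.9, -0.5, -1.6]
finger_gap: 25.6
grasp_force: 35.0
time: 12.95
ee_pos: [492.5, 196.0, 254.9]
tcp_rot: [0.213, -0.012, 0.977, -0.013]
ft_force: [0.2, -0.1, -0.6]
finger_gap: 25.6
grasp_force: 35.0
turn units [ 0.014 -0.059  0.032] n 1.0 | shift units after turn [0.982 0.075 3.366] | before turn [0.96  0.074 3.372]
[ 0.46312655 -0.25968754  2.15599999 -0.26794326  0.88291872 -1.00004582]
[[317.20963765 184.97528394]
 [317.25560384 185.95179791]]
nose [[315.7667106  247.63382742]]
```

View pics/wrist5.png

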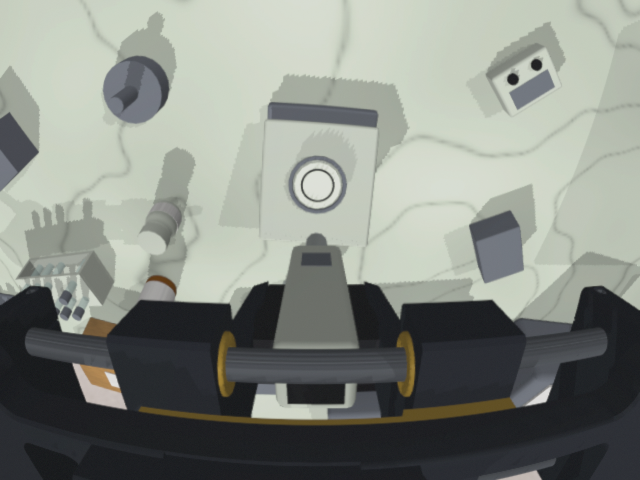

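Ring centre is seen at (317.5,185.5), within 1 px of prediction. The nose tip is at about (316,241). Moving in to roughly 9 mm above the disc.

```bash
python3 -m pendant '[[[0.5,0.04,0],[0.015,-0.06,0.03],-1],[[0.47,0.035,0],[0,0,0],-1],[[0,0,0.8],[0,0,0],-1],[[0,0,0.9],[0,0,0],-1],[[0,0,0.9],[0,0,0],-1],[[0,0,0.8],[0,0,0],-1],[[0,0,0.5],[0,0,0],-1],[[0,0,0.27],[0,0,0],-1],[[0,0,0],[0,0,0],-1],[[0,0,0],[0,0,0],-1]]'
python3 - <<'E'
from h import *
from station import viewer
n=N(-.052); c=np.array([558.5,192.6,55]); o,M,p=state(); print(o["ft_force"],p,(p-c)@n); plan(c+104*n,Rt(-n,1.6))
a=[]
for k in ("wrist","scene","side"):
    d=viewer.get_image(k); np.savez(f"pics/{k}6.npz",**d); f=projf if k=="wrist" else proj; q=f(d,c+10*n)[0]; print(k,q,f(d,[c+7*n,p+89*M[:,2]]).round(1).tolist())
    h=50 if k=="wrist" else 40; x,y=int(q[0]),int(q[1]); print(x-h,y-h); a.append(cv2.resize(d["color"][y-h:y+h,x-h:x+h,::-1],(400,400) if k=="wrist" else (300,300),interpolation=cv2.INTER_CUBIC))
b=np.zeros((600,700,3),np.uint8); b[:400,:400]=a[0]; b[:300,400:]=a[1]; b[300:,400:]=a[2]; cv2.imwrite("pics/c6.png",b)
E
```

```text
time: 13.83
ee_pos: [517.0, 194.8, 151.3]
tcp_rot: [0.217, -0.009, 0.976, -0.013]
ft_force: [0.7, -1.0, 0.4]
finger_gap: 25.9
grasp_force: 35.0
[ 0.65515784 -1.04596092  0.40185819] [516.99925834 194.79778415 151.30624193] 104.84663802452208
turn units [-0.007  0.024 -0.039] n 1.0 | shift units after turn [0.121 0.007 0.034] | before turn [0.121 0.007 0.034]
wrist [315.93705797 237.92325776] [[315.9, 236.7], [315.6, 245.1]]
265 187
scene [344.44545966 212.8703673 ] [[344.8, 213.9], [344.7, 210.7]]
304 172
side [268.72927858 224.9042421 ] [[269.2, 225.4], [268.7, 223.1]]
228 184
```

View pics/c6.png

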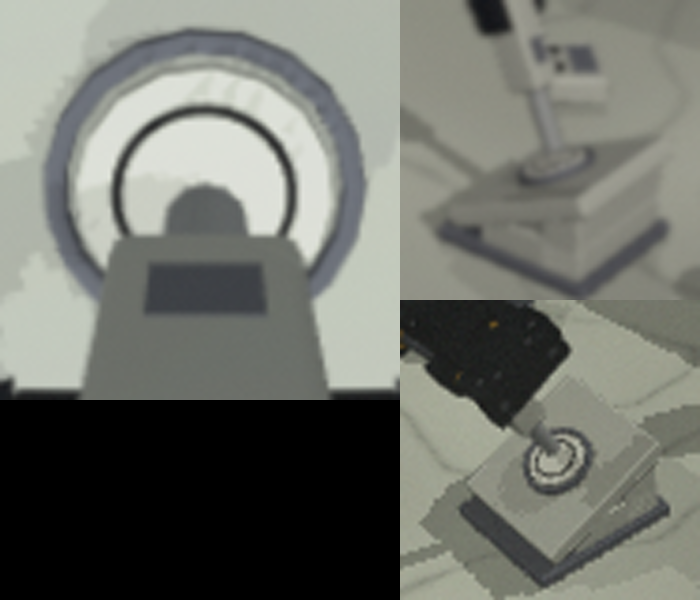

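The nose is centred sideways over the ring, and about 2.5 mm more along tool +x is needed. Correct that, take a force baseline, then approach.

```bash
cat >> h.py <<'E'
def force(k=12):
    from station import viewer
    n=N(-.052); c=np.array([558.5,192.6,55]); f=[];P=[]
    for _ in range(k):
        viewer.get_image("wrist"); o,M,p=state(); f.append(o["ft_force"]@n); P.append(p)
    f=np.array(f); p=np.mean(P,0); print("F.n %.2f sd %.2f"%(f.mean(),f.std()),"height %.2f"%((p-c)@n),"t",o["time"],"tilt",np.degrees(np.arccos(-M[:,2]@n)).round(2)); plan(c+104*n,Rt(-n,1.6))
E
python3 -m pendant '[[[0.1,0,0],[0,0.01,0],-1],[[0,0,0],[0,0,0],-1],[[0,0,0],[0,0,0],-1]]'
python3 -c "from h import *; force()"
python3 -m pendant '[[[0,0,0.12],[0,0,0],-1],[[0,0,0.12],[0,0,0],-1],[[0,0,0],[0,0,0],-1],[[0,0,0],[0,0,0],-1]]'
python3 -c "from h import *; force(10)"
```

```text
time: 14.23
ee_pos: [514.3, 195.1, 150.7]
tcp_rot: [0.218, -0.009, 0.976, -0.013]
ft_force: [-0.5, 1.0, -1.1]
finger_gap: 26.0
grasp_force: 35.0
F.n -0.73 sd 0.55 height 105.07 t 14.8333 tilt 0.14
turn units [-0.002  0.023 -0.037] n 1.0 | shift units after turn [ 0.008 -0.001  0.037] | before turn [ 0.008 -0.001  0.037]
time: 15.17
ee_pos: [516.7, 194.6, 144.3]
tcp_rot: [0.217, -0.009, 0.976, -0.013]
ft_force: [-0.2, 0.2, 0.6]
finger_gap: 25.7
grasp_force: 35.0
F.n -1.35 sd 0.32 height 98.97 t 15.6667 tilt 0.15
turn units [-0.001  0.025 -0.038] n 1.0 | shift units after turn [ 0.013 -0.002 -0.198] | before turn [ 0.012 -0.002 -0.198]
```

```bash
for i in 1; do python3 -m pendant '[[[0,0,0.08],[0,0,0],-1],[[0,0,0],[0,0,0],-1],[[0,0,0],[0,0,0],-1]]' | head -1; python3 -c "from h import *; force(8)"; done
python3 -m pendant '[[[0,0,0.08],[0,0,0],-1],[[0,0,0],[0,0,0],-1],[[0,0,0],[0,0,0],-1]]' | head -1; python3 -c "from h import *; force(8)"
```

```text
time: 15.92
F.n -0.42 sd 0.44 height 96.97 t 16.3167 tilt 0.14
turn units [-0.002  0.023 -0.038] n 1.0 | shift units after turn [ 0.009 -0.    -0.281] | before turn [ 0.008 -0.    -0.281]
time: 16.57
F.n 0.24 sd 0.55 height 95.01 t 16.9667 tilt 0.15
turn units [-0.001  0.025 -0.038] n 1.0 | shift units after turn [ 0.013 -0.002 -0.36 ] | before turn [ 0.012 -0.002 -0.36 ]
```

```bash
python3 -m pendant '[[[0,0,0.06],[0,0,0],-1],[[0,0,0],[0,0,0],-1],[[0,0,0],[0,0,0],-1]]' | head -1; python3 -c "from h import *; force(16)"
```

```text
time: 17.22
F.n 1.03 sd 0.41 height 93.50 t 18.0167 tilt 0.15
turn units [-0.001  0.025 -0.037] n 1.0 | shift units after turn [ 0.014 -0.002 -0.42 ] | before turn [ 0.012 -0.003 -0.42 ]
```

```bash
python3 -m pendant '[[[0,0,0.08],[0,0,0],-1],[[0,0,0],[0,0,0],-1],[[0,0,0],[0,0,0],-1]]' | head -1; python3 -c "
from h import *; force(30)
from station import viewer
n=N(-.052); c=np.array([558.5,192.6,55])
d=viewer.get_image('wrist'); np.savez('pics/wrist7.npz',**d); print(projf(d,c+6*n))"
```

```text
time: 18.27
F.n 1.90 sd 0.55 height 91.49 t 19.7667 tilt 0.15
turn units [-0.001  0.024 -0.037] n 1.0 | shift units after turn [ 0.012 -0.001 -0.501] | before turn [ 0.011 -0.002 -0.501]
[[315.53025322 245.8721273 ]]
```

```bash
python3 -c "
from h import *
a=cv2.resize(cam('wrist7')['color'][195:295,265:365,::-1],(500,500),interpolation=cv2.INTER_CUBIC); cv2.imwrite('pics/c7.png',a)"
```

```text
(no output)
```

View pics/c7.png

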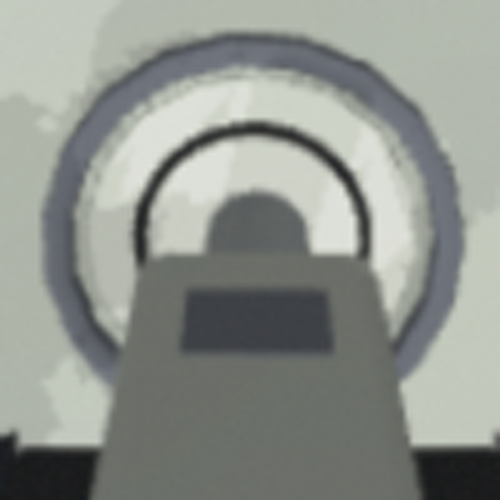

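The nose is centred inside the ring, with about 7 mm of gap at the top edge. The disc is evenly sunk below the collar, and the net force of about 3 N corresponds to about 4.7 mm. Handing in.

```bash
python3 -c "
from station import arm
print(arm.finish_job())"
```

```text
the job is handed in; nothing more can be done
None
```

I stood the dust cap mouth-down on the counter and handed the job in at about 20 s, with the white probe held square on the disc, centred in the ring and pressing with about 3 N, which is about 4.7 mm of the 10 mm travel by my estimate; the hand-in returned no verdict.

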